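# Lock the adjusting foot of the scale's levelling stand

### The arm

A 6-joint arm with a two-finger parallel gripper is mounted at the origin on the work surface; the furniture and walls round the work are solid. World frame = base frame: x ahead of the robot, y to its left, z up, the work surface at z = 0. Lengths are in m, angles in degrees, forces in N, time in s.
With the tool pointing down it reaches from about 0.425 to 0.95 m from the base axis. Payload 3.5 kg.
Tool frame: the origin (TCP) lies on the centre line of the jaws, within the pads' length; the fingertips stand 14 mm ahead of it and the grasp point (between the pads) lies 5 mm behind it (env.nose_length is the distance from the TCP to the fingertips, in m); z points along the fingers, y is the line along which they close (so a half turn about z gives the same grasp; the last joint's range is limited). The gripper opens to 85 mm and grips with 20 to 120 N. Pads are 22 mm wide; open, the fingers measure 114 mm over their backs; the gripper's body (76 mm by 85 mm) begins 54 mm behind the grasp point. The pads swing forward as they close: fully open they stand 13 mm farther back than shut.
Start: joints at [55.691, 16.404, 90.338, -0, 73.258, -8.594], TCP at [0.293, 0.608, 0.221] pointing down, gripper open.
Joint ranges: [-158.93, 158.93], [-51.34, 127.21], [12.03, 142.37], [-87.48, 267.48], [13.55, 161.25], [-162.69, 162.69]. Speed limits (degrees/s): [159.86, 159.86, 180, 180, 180, 180].

### API

Orientations are given as a 3x3 rotation matrix whose columns are the frame's x, y, z axes.
In Python, from bench import env, eyes, ticket gives the robot as it stands.
- The arm moves only by the tool apply_moves, never from a script. Its argument "steps" is a list that holds one entry, the list of rows, each a list of 7 numbers: the shift along the tool's x, y, z in units of 40 mm (1.0 is 40 mm), then the turn, a rotation vector about the tool's x, y, z in units of 5 degrees (1.0 is 5 degrees), then the finger opening in mm, from 0 to 85.4. A call has 1 to 5 rows; each row shifts and turns the commanded pose from where the row before left it, along the tool's axes as they then stand; what a row does not reach is not made up. A row lasts 1/12 s, in which the tool goes at most 41.7 mm and 7.16 degrees, less where a joint would pass 70% of its speed; a pose out of reach is approached as far as the arm can. A call is refused whole if a number of a shift passes 1 or a number of a turn 1, either way. A call with a gripper value outside its range is refused whole. The fingers move at their own pace and stop on an object; the grip force is fixed at half the most. Time passes only in rows, so rows that do not move let the fingers close. It gives the time, the measured TCP pose, the force, the opening and the grip force at its end, in the units of the state.
- env.state(): the state, without advancing time (a new reading comes with each control period).
- eyes.read_camera(name): name is "scene" or "top" or "wrist"; returns a dict with "frame" (384x512x3 uint8, blue, green, red), "z_map" (384x512 float32, m along the optical axis (not along the pixel's ray), 0 where there is no reading), "fovy" (degrees; the focal length in pixels is half the picture's height over the tangent of half this angle, whatever the lens; pixels are square), "cx", "cy" (the principal point, pixels), "R" (3x3) and "t" (3): a world point X has camera coordinates R X + t. Camera axes: x right, y down, z forward; pixel columns grow to the right and rows downward; lengths in m; the calibration is good to about 2 mm. A picture is of the moment at which its call begins.
- ticket.finish_job(): hands the job in; it is judged then, once.
The state is a dict: "time_s": time; "joint_positions": joint angles; "qvel": joint speeds; "joint_torque": joint torques, N m; "ee_pos": TCP position; "tcp_rot": TCP orientation; "force": force on the tool from outside, world axes, zero at the start; "torque": the same for the moment, N m; "gripper_width": finger opening in m; "gripper_force": force on a finger pad.
Only numpy, scipy, OpenCV 4.12 (cv2) and the standard library are available. Lean on these libraries where they do the work, as an engineer would, in place of code of your own. Each camera call takes 0.05 s, during which the arm holds its last target. There are 200 camera calls.

### The job

The pocket scale's stand is level, so lock its adjusting foot at this setting. Flip the hinged slotted keeper fully down over the flat head of the foot's screw, so that the screw cannot turn along, then swing the jam nut's lever clockwise (seen from above) until the nut is tight. Leave the keeper down, the screw at its setting and the scale, the glass vial and the white pot where they stand.

Things in the scene. Friction and masses are not known exactly. Their poses are not given: they have to be found in the camera images.
- stand: grey cast levelling stand under the scale, fixed to the bench. Origin: on the vertical axis of the adjusting screw, at bench level, z up. Its plate, 145 x 176 mm, lies at x 35 to 180, y -88 to 88 mm, top at z 40 mm; a lug 56 mm wide reaches from it to the origin and carries the jam nut (hub 44 mm across, z 41 to 58 mm). The scale stands on the plate at x 83 to 171 mm, its top at z 68 mm
- keeper_hinge (a point): middle of the keeper's hinge pin, which is level and parallel to the stand's y axis, at x 60, y 0, z 76 mm of the stand, between two cheeks 37 mm apart over all that end at z 84 mm. The keeper swings over it from the plate's side to the screw's side
- keeper (a joint): angle (rad) of the slotted steel keeper (103 mm long, 27 wide, 6 thick, slot 11.6 mm wide). 0 = fully down, level over the screw's head (hard stop); 1.57 = upright; starts at 1.6 to 1.95, leaning back over the plate. At angle q, a point r mm along it is at x = 60 - r cos q, z = 76 + r sin q mm in the stand's frame. Stiff hinge: stays where left; about 1 N at its end moves it
- keeper_end (a point): middle of the solid bar across the keeper's free end, 91 mm from the hinge: 27 mm wide, 14 mm along the keeper, 6 mm thick, beyond the slot; a small lip behind it (on the upper side when down) turns up by about 5 mm and ends 103 mm from the hinge
- jam_nut (a joint): angle (rad) of the jam nut's lever relative to the screw, growing clockwise seen from above. 1.35 = tight (hard stop); starts at -0.35 to 0.25. With q = this + foot_screw, the lever points along x, y = -cos q, sin q of the stand: away from the plate at 0, nearly +y when tight. It drags the screw round with it unless the keeper is down. About 3 N at the knob turns it; it stays where left
- nut_knob (a point): centre of the upright black knob at the end of the jam nut's lever, 95 mm from the screw's axis: a turned grip about 20 mm across, 42 mm tall (z 55 to 97 mm), centre at z 76 mm; the lever below it is a round bar 10 mm thick at z 51 mm
- foot_screw (a joint): angle (rad) of the adjusting screw, growing clockwise seen from above. 0 = its flat head lies along the stand's x axis, in line with the keeper's slot; starts within 0.04 of 0, which is its setting. The upright flat head is 38 mm long, 8 mm thick, z 67 to 92 mm. With the keeper down it has about 0.1 of play in the slot; with the keeper up it turns easily
- scale: grey pocket scale 126 x 84 x 28 mm, loose, standing on the stand's plate; origin under its centre
- glass_vial: clear glass vial 41 mm across, 52 mm tall, loose on the bench to the left of the stand; origin under its centre
- white_pot: white pot 47 mm across, 54 mm tall, loose on the bench to the right of the stand; origin under its centre

How it is judged:
By the outcome, as a careful person would: the job done as asked, in the order asked, and still so for the second after the job is handed in, with the robot touching nothing.
It also fails if it takes over 45 s, if anything falls off the work surface, if the arm or the gripper's body presses on something with over 40 N, if the wrist force passes 120 N, or if a joint passes its speed limit or range.

## Working session

There is one attempt and no reset: what is moved stays moved. The work goes in short steps, Python scripts to look and compute and a tool call to move; the robot and the scene stay as the last step left them, time stands still between calls to the robot, and variables do not carry over. Pictures are saved under pics/ and viewed, at most 10 in all, crops included, and the job is handed in when it is done.

Besides the shell and the picture viewer there is one more tool, called after "Request:" as name([rows], argument=value, ...), one row to a line, values as JSON. apply_moves: Moves the arm, as the interface text tells. Its arguments: {"type":"object","properties":{"steps":{"type":"array"}},"required":["steps"]}

```bash
ls; mkdir -p pics
cat > h.py <<'E'
from bench import env, eyes, ticket
import numpy as np, cv2
def cam(n):
    d=eyes.read_camera(n); f=d["frame"].shape[0]/2/np.tan(np.radians(d["fovy"])/2)
    z=d["z_map"]; v,u=np.mgrid[:z.shape[0],:z.shape[1]]
    P=np.stack([(u-d["cx"])/f*z,(v-d["cy"])/f*z,z],-1)
    d["W"]=(P-d["t"])@d["R"]; d["f"]=f   # R^T (P-t)
    d["W"][z==0]=np.nan
    return d
E
python3 - <<'E'
from h import *
a=cam("scene");b=cam("top")
for n,d in(("scene",a),("top",b)):
    cv2.imwrite(f"pics/{n}0.png",cv2.resize(d["frame"],(800,600)))
    np.savez(f"{n}0.npz",W=d["W"],frame=d["frame"],R=d["R"],t=d["t"],f=d["f"],c=[d["cx"],d["cy"]])
    print(n,-d["R"].T@d["t"],d["R"][2])
print(env.state())
E
```

```text
pics
scene [-0.07636678 -1.02783412  0.77499061] [ 0.39604874  0.76900318 -0.50177634]
top [0.37755958 0.02251184 1.13586874] [ 0.09227272  0.01817302 -0.99556792]
{'time_s': 0.1, 'joint_positions': array([ 5.56896787e+01,  1.64512717e+01,  9.04163485e+01,  3.36825697e-04,
        7.32590614e+01, -8.59223102e+00]), 'qvel': array([-0.02027663, -0.11983713, -0.17999441,  0.01787612,  0.02271003,
       -0.0215392 ]), 'joint_torque': array([ 1.33682166e-03, -4.07296622e+01, -2.93701869e+01, -1.30343833e-04,
        3.45580760e-03, -2.35085372e-05]), 'ee_pos': array([0.29250043, 0.60763021, 0.21963347]), 'tcp_rot': array([[-9.00939107e-01,  4.33943729e-01, -1.25094132e-03],
       [ 4.33945402e-01,  9.00937325e-01, -1.82311472e-03],
       [ 3.35890523e-04, -2.18535558e-03, -9.99997556e-01]]), 'force': array([-0.38065782,  0.5440507 ,  0.31050484]), 'torque': array([-0.00981994,  0.02616215, -0.00109896]), 'gripper_force': 0.0, 'gripper_width': 0.08574299945459068}
```

View pics/scene0.png

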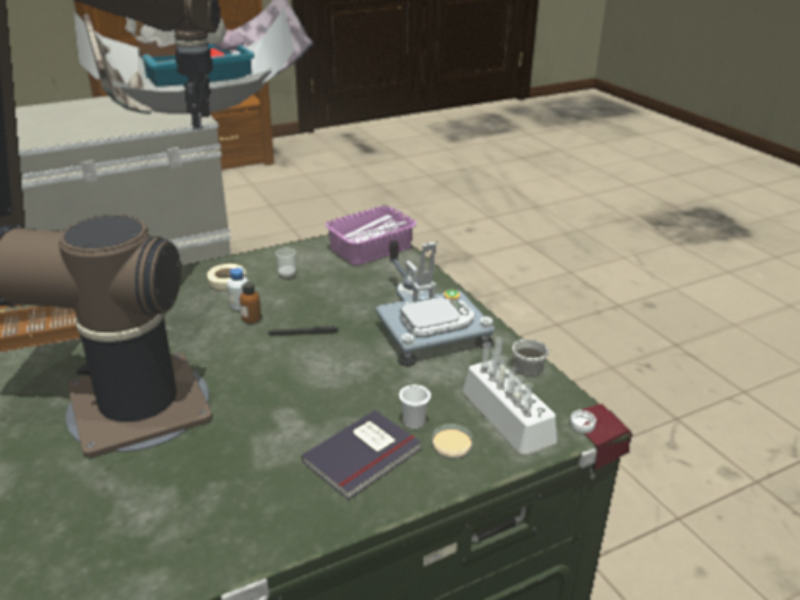

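View pics/top0.png

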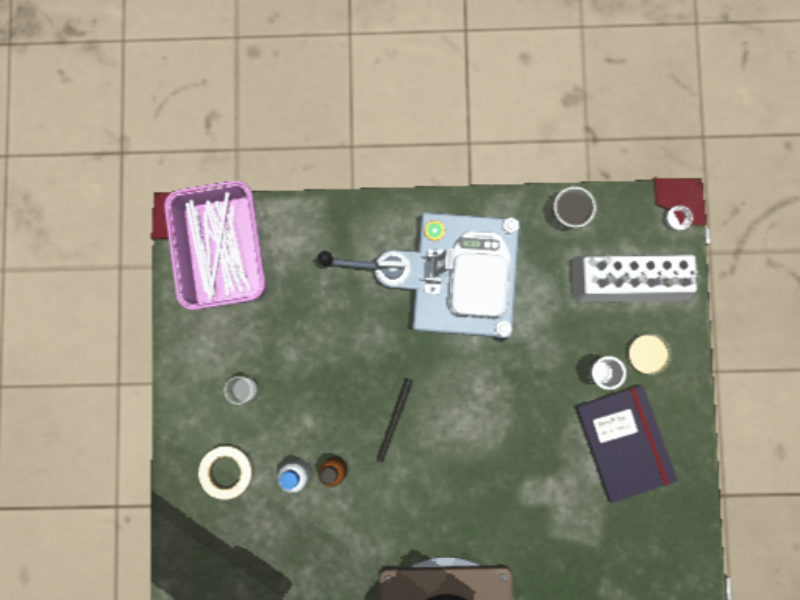

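The scene shows the stand with the plate at about (435,320), and the keeper is upright at (428,260). In the top view, the plate is centred near (466,273) and the hub is at (393,268). The knob is at (324,259), to the left, which is world +y. Next I'll fit the stand pose from depth.

Run:
```python
from h import *
d=np.load("top0.npz");W=d["W"];f=d["f"];print(f)
uv=lambda x,y:W[int(y*.64),int(x*.64)]
for p in[(324,259),(393,268),(440,265),(480,290),(425,320),(240,390),(608,372)]:print(p,uv(*p).round(4))
m=(abs(W[...,2]-.04)<.006);m=m.astype(np.uint8)
m[:, :int(300*.64)]=0;m[:,int(560*.64):]=0;m[int(380*.64):]=0
reg=(W[...,2]>.03)&(W[...,2]<.2)
n,l,s,c=cv2.connectedComponentsWithStats(reg.astype(np.uint8))
k=l[int(320*.64),int(425*.64)];print("comp",s[k])
P=W[l==k]
# plate rect: component pts, exclude lug/lever (large y)
for z0,z1 in((.034,.046),):
    Q=P[(P[:,2]>z0)&(P[:,2]<z1)]
    m=(l==k)&(W[...,2]>z0)&(W[...,2]<z1)
    m2=cv2.morphologyEx((l==k).astype(np.uint8),cv2.MORPH_OPEN,np.ones((39,39)))
    ct,_=cv2.findContours(m2,cv2.RETR_EXTERNAL,cv2.CHAIN_APPROX_NONE)
    ct=max(ct,key=cv2.contourArea)[:,0]
    w=W[ct[:,1],ct[:,0]]
    # project contour rays to z=.04 plane
    C=-d["R"].T@d["t"];ray=np.c_[(ct-d["c"])/f,np.ones(len(ct))]@d["R"]
    X=C+ray*((.04-C[2])/ray[:,2])[:,None]
    print(cv2.minAreaRect(X[:,:2].astype(np.float32)*1000))
K=P[P[:,2]>.07]
print(len(K));np.set_printoptions(suppress=True)
print(K[np.argsort(-K[:,2])][::8].round(3))
```

```text
482.4978828117388
(324, 259) [0.541  0.1595 0.0979]
(393, 268) [0.5281 0.0646 0.0799]
(440, 265) [ 0.5265 -0.001   0.1107]
(480, 290) [ 0.4957 -0.0591  0.0652]
(425, 320) [0.457  0.0198 0.0374]
(240, 390) [0.3601 0.3004 0.0057]
(608, 372) [ 0.3741 -0.2509  0.0015]
comp [ 203  136  129   80 5587]Traceback (most recent call last):
  File "<stdin>", line 17, in <module>
ValueError: max() iterable argument is empty
```

Run:
```python
from h import *
d=np.load("top0.npz")
im=d["frame"][110:230,190:350];cv2.imwrite("pics/tc.png",cv2.resize(im,(800,600),interpolation=cv2.INTER_CUBIC))
```

```text
(no output)
```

View pics/tc.png

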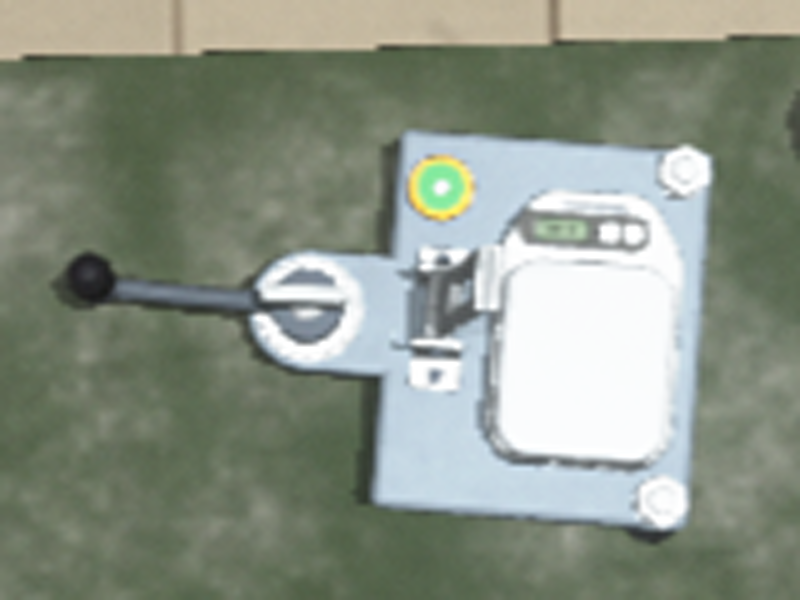

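The crop shows the plate corners at (403,132), (710,152), (373,503) and (688,530), the screw head at (302,297) and the knob at (91,277). The keeper end is at (488,278), over the plate. Now I'll fit the pose to these points.

Run:
```python
from h import *
from scipy.optimize import least_squares
d=np.load("top0.npz");f=d["f"];W=d["W"]
S=np.array([[35,88,40],[180,88,40],[35,-88,40],[180,-88,40],[0,0,91]])/1000.
px=np.array([[403,132],[710,149],[373,503],[686,530],[304,297]])/5+[190,110]-.4
pr=lambda X:(lambda c:c[:,:2]/c[:,2:]*f+d["c"])(X@d["R"].T+d["t"])
def T(p,S):
    c,s=np.cos(p[2]),np.sin(p[2]);return np.c_[p[0]+c*S[:,0]-s*S[:,1],p[1]+s*S[:,0]+c*S[:,1],S[:,2]]
r=least_squares(lambda p:(pr(T(p,S))-px).ravel(),[.53,.065,-1.57])
print(r.x,np.degrees(r.x[2]),r.fun.reshape(-1,2).round(2))
C=-d["R"].T@d["t"]
def ray(p,z):
    p=np.array(p)/5+[190,110]-.4;v=np.r_[(p-d["c"])/f,1]@d["R"];return C+v*(z-C[2])/v[2]
inv=lambda X:(lambda q:(np.cos(r.x[2])*q[0]+np.sin(r.x[2])*q[1],-np.sin(r.x[2])*q[0]+np.cos(r.x[2])*q[1]))(X[:2]-r.x[:2])
k=ray((91,277),.097);print("knob",k,inv(k))
for z in(.15,.16,.17):k=ray((488,278),z);print("kend",k,inv(k))
reg=W[110:230,190:350].reshape(-1,3);reg=reg[(reg[:,2]>.1)];print(np.c_[reg,[inv(q) for q in reg]].round(3))
```

```text
[ 0.5319183   0.06550157 -1.66625042] -95.4691164564123 [[-0.85 -0.86]
 [ 0.67  0.08]
 [-0.49  0.96]
 [ 0.72  0.23]
 [-0.06 -0.44]]
knob [0.54109855 0.15788915 0.097     ] (np.float64(-0.09284196270693769), np.float64(0.00033307384209793796))
kend [ 0.5283632  -0.01307325  0.15      ] (np.float64(0.0785559630994087), np.float64(0.003949981757285933))
kend [ 0.52683354 -0.0127123   0.16      ] (np.float64(0.0783424445568002), np.float64(0.0023928910309861514))
kend [ 0.52530389 -0.01235135  0.17      ] (np.float64(0.07812892601419165), np.float64(0.0008358003046864803))
[[ 0.538 -0.008  0.169  0.073  0.013]
 [ 0.538 -0.01   0.172  0.075  0.013]
 [ 0.537 -0.012  0.175  0.077  0.013]
 [ 0.536 -0.014  0.179  0.079  0.012]
 [ 0.537 -0.016  0.176  0.081  0.013]
 [ 0.538 -0.006  0.161  0.071  0.012]
 [ 0.535 -0.008  0.175  0.073  0.01 ]
 [ 0.535 -0.01   0.176  0.075  0.01 ]
 [ 0.535 -0.012  0.175  0.077  0.011]
 [ 0.535 -0.014  0.177  0.079  0.01 ]
 [ 0.535 -0.016  0.176  0.081  0.011]
 [ 0.537 -0.005  0.152  0.069  0.012]
 [ 0.535 -0.006  0.163  0.071  0.01 ]
 [ 0.533 -0.008  0.174  0.073 
[... 4438 characters left out ...]
  0.075 -0.013]
 [ 0.511 -0.01   0.172  0.077 -0.013]
 [ 0.519  0.006  0.105  0.061 -0.007]
 [ 0.517  0.004  0.114  0.063 -0.008]
 [ 0.516  0.002  0.128  0.065 -0.01 ]
 [ 0.514 -0.     0.142  0.067 -0.012]
 [ 0.513 -0.002  0.149  0.069 -0.013]
 [ 0.512 -0.004  0.152  0.071 -0.013]
 [ 0.512 -0.006  0.153  0.073 -0.013]
 [ 0.516  0.006  0.107  0.061 -0.01 ]
 [ 0.515  0.004  0.117  0.063 -0.011]
 [ 0.513  0.002  0.129  0.065 -0.012]
 [ 0.513 -0.     0.132  0.067 -0.013]
 [ 0.512 -0.002  0.136  0.069 -0.013]
 [ 0.512 -0.004  0.139  0.071 -0.013]
 [ 0.515  0.006  0.104  0.061 -0.012]
 [ 0.513  0.004  0.115  0.063 -0.013]
 [ 0.513  0.002  0.119  0.065 -0.013]
 [ 0.512 -0.     0.119  0.068 -0.013]]
```

Request:
apply_moves([
  [[0, 0, -0.2, 0, 0, 1, 85], [0, 0, -0.2, 0, 0, 1, 60], [0, 0, -0.1, 0, 0, 1, 40], [0, 0, 0, 0, 0, 1, 20], [0, 0, 0, 0, 0, 1, 15]],
])

```text
time_s: 0.52
ee_pos: [0.2927, 0.6081, 0.2408]
tcp_rot: [[-0.63, 0.777, -0.0], [0.777, 0.63, -0.0], [-0.0, -0.0, -1.0]]
force: [0.6, 0.2, -0.1]
gripper_width: 0.0381
gripper_force: 0.0
```

Request:
apply_moves([
  [[0, 0, 0, 0, 0, 1, 15], [0, 0, 0, 0, 0, 1, 15], [0, 0, 0, 0, 0, 1, 15], [0, 0, 0, 0, 0, 1, 15], [0, 0, 0, 0, 0, 1, 15]],
])

```text
time_s: 0.93
ee_pos: [0.2926, 0.6078, 0.24]
tcp_rot: [[-0.243, 0.97, -0.001], [0.97, 0.243, -0.001], [-0.001, -0.001, -1.0]]
force: [0.5, -0.7, 0.5]
gripper_width: 0.0151
gripper_force: 0.0
```

Request:
apply_moves([
  [[0, 0, 0, 0, 0, 1, 15], [0, 0, 0, 0, 0, 1, 15], [0, 0, 0, 0, 0, 1, 15], [0, 0, 0, 0, 0, 1, 15], [0, 0, 0, 0, 0, 0, 15]],
])

```text
time_s: 1.35
ee_pos: [0.2926, 0.6079, 0.2401]
tcp_rot: [[0.101, 0.995, -0.001], [0.995, -0.101, -0.001], [-0.001, -0.001, -1.0]]
force: [0.5, -0.0, -0.6]
gripper_width: 0.0147
gripper_force: 0.0
```

Request:
apply_moves([
  [[-0.87, 0.4, 0, 0, 0, 0, 15], [-0.87, 0.4, 0, 0, 0, 0, 15], [-0.87, 0.4, 0, 0, 0, 0, 15], [-0.87, 0.4, 0, 0, 0, 0, 15], [-0.87, 0.4, 0, 0, 0, 0, 15]],
])

```text
time_s: 1.77
ee_pos: [0.3551, 0.4253, 0.2405]
tcp_rot: [[0.096, 0.995, -0.0], [0.995, -0.096, -0.001], [-0.001, -0.0, -1.0]]
force: [1.4, -0.1, -0.7]
gripper_width: 0.015
gripper_force: 0.0
```

Request:
apply_moves([
  [[-0.87, 0.4, 0, 0, 0, 0, 15], [-0.87, 0.4, 0, 0, 0, 0, 15], [-0.87, 0.4, 0, 0, 0, 0, 15], [-0.87, 0.4, 0, 0, 0, 0, 15], [-0.87, 0.4, 0, 0, 0, 0, 15]],
])

```text
time_s: 2.18
ee_pos: [0.4174, 0.2442, 0.2408]
tcp_rot: [[0.097, 0.995, 0.0], [0.995, -0.097, 0.0], [0.0, 0.0, -1.0]]
force: [0.8, -0.1, 0.6]
gripper_width: 0.0147
gripper_force: 0.0
```

Request:
apply_moves([
  [[-0.87, 0.4, 0, 0, 0, 0, 15], [-0.87, 0.4, 0, 0, 0, 0, 15], [-0.87, 0.4, 0, 0, 0, 0, 15], [-0.87, 0.4, 0, 0, 0, 0, 15], [-0.87, 0.4, 0, 0, 0, 0, 15]],
])

```text
time_s: 2.6
ee_pos: [0.4797, 0.063, 0.2409]
tcp_rot: [[0.097, 0.995, 0.0], [0.995, -0.097, 0.0], [0.0, 0.0, -1.0]]
force: [0.7, 1.4, 0.6]
gripper_width: 0.0149
gripper_force: 0.0
```

Request:
apply_moves([
  [[-0.87, 0.4, 0, 0, 0, 0, 15], [-0.87, 0.4, 0, 0, 0, 0, 15], [-0.87, 0.4, 0, 0, 0, 0, 15], [0, 0, 0, 0, 0, 0, 15], [0, 0, 0, 0, 0, 0, 15]],
])

```text
time_s: 3.02
ee_pos: [0.5171, -0.0454, 0.2405]
tcp_rot: [[0.101, 0.995, -0.001], [0.995, -0.101, 0.001], [0.0, -0.001, -1.0]]
force: [1.1, -0.0, -0.3]
gripper_width: 0.0149
gripper_force: 0.0
```

```bash
cat >> h.py <<'E'
O=np.array([.532,.0655]);YAW=-1.6663
def s_of(X):
    c,s=np.cos(YAW),np.sin(YAW);q=np.asarray(X)[...,:2]-O
    return np.stack([c*q[...,0]+s*q[...,1],-s*q[...,0]+c*q[...,1],np.asarray(X)[...,2]],-1)
def fit(d): pass
E
python3 - <<'E'
from h import *
np.set_printoptions(suppress=True,precision=4)
d=cam("wrist");cv2.imwrite("pics/w1.png",cv2.resize(d["frame"],(800,600)));np.savez("w1.npz",W=d["W"])
st=env.state();print(st["ee_pos"],s_of(st["ee_pos"]),st["joint_positions"],-d["R"].T@d["t"],d["R"])
E
```

```text
[ 0.5167 -0.044   0.2404] [ 0.1105 -0.0048  0.2404] [-16.1069  -4.4291 110.8803   0.0308  73.6341 -10.3895] [0.5262 0.0383 0.3931] [[ 0.9947 -0.1023 -0.0025]
 [-0.096  -0.9413  0.3237]
 [-0.0355 -0.3217 -0.9462]]
```

View pics/w1.png

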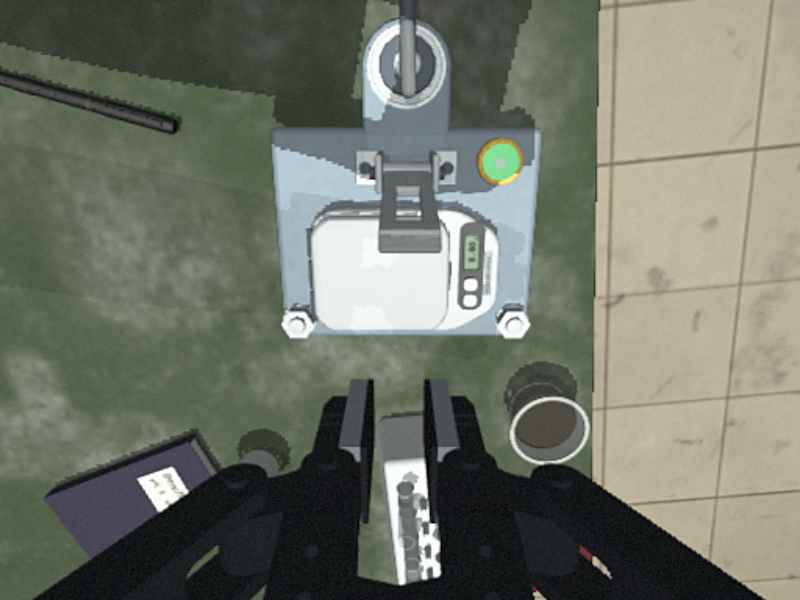

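The wrist view shows the keeper bar at (410,240), the hub at (407,62), and the plate's near corners at (273,130) and (540,130). The fingertips are at (360,380) and (435,380). Next I'll refine the pose from this view.

Run:
```python
from h import *
np.set_printoptions(suppress=True,precision=4)
W=np.load("w1.npz")["W"]
for n,p in dict(barL=(384,240),barR=(436,240),barM=(410,240),barTop=(410,248),cheekL=(379,175),cheekR=(437,175),plL=(277,135),plR=(536,135),plL2=(288,305),hubL=(372,62),hubR=(443,62),headend=(409,90),vial=(375,300)).items():
    q=W[int(p[1]*.64),int(p[0]*.64)];print(n,q,s_of(q))
S=s_of(W);m=(S[...,2]>.1)&(S[...,2]<.2)&(abs(S[...,1])<.04)&(S[...,0]<.1)&(S[...,0]>.05)
K=S[m];print(len(K),K[:,1].min(),K[:,1].max(),"y mid");
m2=(K[:,2]>.165);print("end",K[m2].mean(0),K[m2].min(0),K[m2].max(0))
r=K[:,[0,2]]-[.06,.076];print("q",np.median(np.arctan2(r[:,1],-r[:,0])),np.percentile(np.hypot(r[:,0],r[:,1]),[5,95]))
# plate y extents at x .05
m=(abs(S[...,2]-.04)<.004)&(abs(S[...,0]-.05)<.005)&(abs(S[...,1])<.11);print("plate y",S[m][:,1].min(),S[m][:,1].max())
m=(abs(S[...,2]-.04)<.004)&(abs(S[...,1]-.06)<.01)&(abs(S[...,0])<.2);print("plate x",S[m][:,0].min(),S[m][:,0].max())
m=(abs(S[...,2]-.04)<.004)&(abs(S[...,1]+.06)<.01)&(abs(S[...,0])<.2);print("plate x",S[m][:,0].min(),S[m][:,0].max())
h=(S[...,2]>.075)&(S[...,2]<.1)&(abs(S[...,0])<.03)&(abs(S[...,1])<.03);H=S[h];print("head",len(H),H.mean(0),H.min(0),H.max(0))
```

```text
barL [ 0.5143 -0.0092  0.175 ] [ 0.076  -0.0105  0.175 ]
barR [ 0.5365 -0.0118  0.1734] [0.0765 0.0118 0.1734]
barM [ 0.5253 -0.0104  0.1746] [0.0762 0.0006 0.1746]
barTop [ 0.525  -0.0135  0.1755] [0.0793 0.0006 0.1755]
cheekL [0.5107 0.0082 0.0829] [ 0.0591 -0.0157  0.0829]
cheekR [0.5436 0.005  0.0841] [0.0592 0.0174 0.0841]
plL [0.4469 0.0358 0.0392] [ 0.0377 -0.0819  0.0392]
plR [0.6116 0.0189 0.0392] [0.0388 0.0837 0.0392]
plL2 [ 0.4341 -0.0792  0.0386] [ 0.1533 -0.0836  0.0386]
hubL [0.5128 0.0719 0.0436] [-0.0045 -0.0198  0.0436]
hubR [0.5554 0.0679 0.0393] [-0.0046  0.0231  0.0393]
headend [0.5319 0.0518 0.0905] [0.0137 0.0013 0.0905]
vial [ 0.4987 -0.0726  0.0661] [ 0.1407 -0.02    0.0661]
1506 -0.013087070499600091 0.013808934888668079 y mid
end [0.0758 0.0004 0.1731] [ 0.0707 -0.0128  0.165 ] [0.0816 0.0138 0.1787]
q 1.6971136176714934 [0.0309 0.1022]
plate y -0.08733979666997072 0.08731310374352964
plate x 0.03479910058704156 0.17808837541383965
plate x 0.033986006086468075 0.17550444018675054
head 480 [-0.0014  0.0006  0.0901] [-0.0202 -0.0037  0.075 ] [0.0175 0.0046 0.0931]
```

Request:
apply_moves([
  [[0, 0.12, 0.6, 0, 0, 0, 15], [0, 0, 0.7, 0, 0, 0, 15], [0, 0, 0.6, 0, 0, 0, 15], [0, 0, 0, 0, 0, 0, 15], [0, 0, 0, 0, 0, 0, 15]],
])

```text
time_s: 3.48
ee_pos: [0.5205, -0.0425, 0.1637]
tcp_rot: [[0.097, 0.995, -0.004], [0.995, -0.097, 0.001], [0.001, -0.004, -1.0]]
force: [0.5, -0.3, 0.4]
gripper_width: 0.0151
gripper_force: 0.0
```

Request:
apply_moves([
  [[0.25, 0, 0, 0, 0, 0, 15], [0.25, 0, 0, 0, 0, 0, 15], [0.25, 0, 0, 0, 0, 0, 15], [0.25, 0, 0, 0, 0, 0, 15], [0, 0, 0, 0, 0, 0, 15]],
])

```text
time_s: 3.9
ee_pos: [0.5277, -0.0025, 0.1689]
tcp_rot: [[0.097, 0.995, 0.005], [0.995, -0.097, -0.001], [-0.0, 0.005, -1.0]]
force: [-0.7, -0.2, 4.2]
gripper_width: 0.015
gripper_force: 1.7
```

Request:
apply_moves([
  [[0.26, 0, -0.02, 0, 0, 0, 15], [0.26, 0, -0.03, 0, 0, 0, 15], [0.27, 0, 0.03, 0, 0, 0, 15], [0.27, 0, 0.05, 0, 0, 0, 15], [0, 0, 0, 0, 0, 0, 15]],
])

```text
time_s: 4.32
ee_pos: [0.5304, 0.0404, 0.1637]
tcp_rot: [[0.098, 0.995, 0.001], [0.995, -0.098, 0.002], [0.002, 0.001, -1.0]]
force: [0.8, 1.5, 3.5]
gripper_width: 0.0151
gripper_force: 1.6
```

Run:
```python
from h import *
np.set_printoptions(suppress=True,precision=4)
d=cam("wrist");cv2.imwrite("pics/w2.png",cv2.resize(d["frame"],(800,600)))
st=env.state();print(s_of(st["ee_pos"]),st["force"])
```

```text
[0.0259 0.0008 0.1639] [0.1258 2.1799 3.0169]
```

View pics/w2.png

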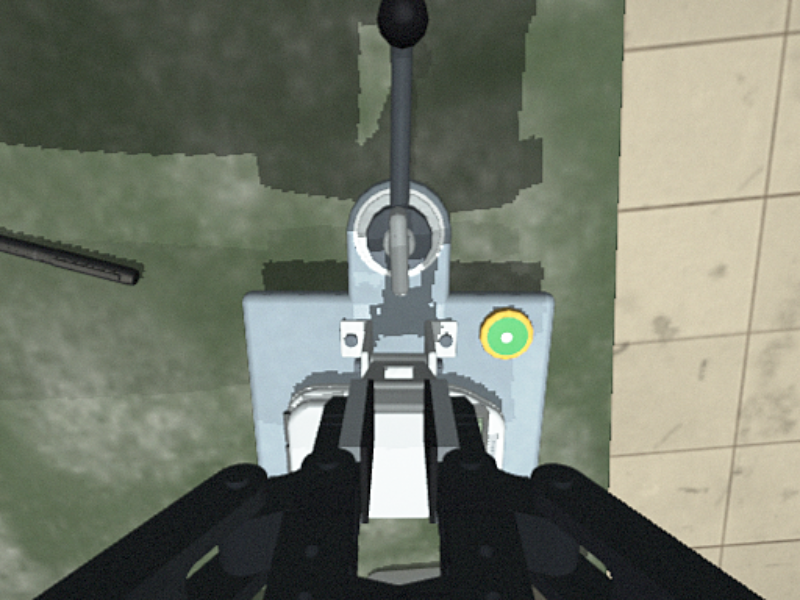

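The picture shows the keeper bar at (400,372), pushed ahead of the fingertips. The screw head at (400,250) is unmoved. I'll keep going.

Request:
apply_moves([
  [[0.24, 0, 0.15, 0, 0, 0, 15], [0.24, 0, 0.15, 0, 0, 0, 15], [0.21, 0, 0.2, 0, 0, 0, 15], [0.21, 0, 0.2, 0, 0, 0, 15], [0, 0, 0, 0, 0, 0, 15]],
])

```text
time_s: 4.78
ee_pos: [0.5331, 0.0751, 0.1349]
tcp_rot: [[0.098, 0.995, -0.001], [0.995, -0.098, 0.001], [0.001, -0.001, -1.0]]
force: [0.2, 0.8, 0.9]
gripper_width: 0.0151
gripper_force: 0.7
```

Request:
apply_moves([
  [[0.1, 0, 0.17, 0, 0, 0, 15], [0.1, 0, 0.17, 0, 0, 0, 15], [0, 0, 0, 0, 0, 0, 15], [0, 0, -0.5, 0, 0, 0, 15], [0, 0, -0.3, 0, 0, 0, 15]],
])

```text
time_s: 5.2
ee_pos: [0.5338, 0.081, 0.1537]
tcp_rot: [[0.1, 0.995, -0.002], [0.995, -0.1, -0.0], [-0.001, -0.002, -1.0]]
force: [1.0, 0.7, 0.5]
gripper_width: 0.0146
gripper_force: 0.0
```

Run:
```python
from h import *
np.set_printoptions(suppress=True,precision=4)
d=cam("wrist");cv2.imwrite("pics/w3.png",cv2.resize(d["frame"],(800,600)))
st=env.state();print(s_of(st["ee_pos"]),st["force"])
S=s_of(d["W"]);m=(abs(S[...,1])<.016)&(S[...,0]>-.05)&(S[...,0]<.05)&(S[...,2]>.094)&(S[...,2]<.15)
ij=np.argwhere(m);K=S[m];o=K[:,0].argsort()[::max(1,len(K)//20)];print(len(K),np.c_[K[o],ij[o]])
```

```text
[-0.0158  0.0026  0.1574] [0.8793 0.4096 1.4177]
1809 [[ -0.0302   0.0017   0.1292 206.     257.    ]
 [ -0.0293  -0.0073   0.13   208.     241.    ]
 [ -0.0284   0.005    0.1294 209.     263.    ]
 [ -0.0277   0.0034   0.1215 205.     260.    ]
 [ -0.0268   0.0005   0.1299 212.     255.    ]
 [ -0.0232   0.004    0.1242 214.     261.    ]
 [ -0.0216   0.0046   0.1234 216.     262.    ]
 [ -0.0198  -0.0037   0.1222 218.     248.    ]
 [ -0.018    0.0076   0.1213 220.     267.    ]
 [ -0.0162  -0.011    0.12   222.     236.    ]
 [ -0.0146  -0.0044   0.1193 224.     247.    ]
 [ -0.0115   0.0083   0.1184 228.     268.    ]
 [ -0.008   -0.0095   0.1152 231.     239.    ]
 [ -0.0045   0.0104   0.1138 235.     271.    ]
 [ -0.0007  -0.0054   0.1117 239.     246.    ]
 [  0.0032   0.0081   0.11   243.     267.    ]
 [  0.0095  -0.0051   0.1035 247.     247.    ]
 [  0.0159  -0.0106   0.1028 255.     239.    ]
 [  0.0227   0.0065   0.0953 258.     264.    ]
 [  0.028    0.0037   0.0945 264.     260.    ]
 [  0.0315  -0.0056   0.0941 268.     247.    ]]
```

View pics/w3.png

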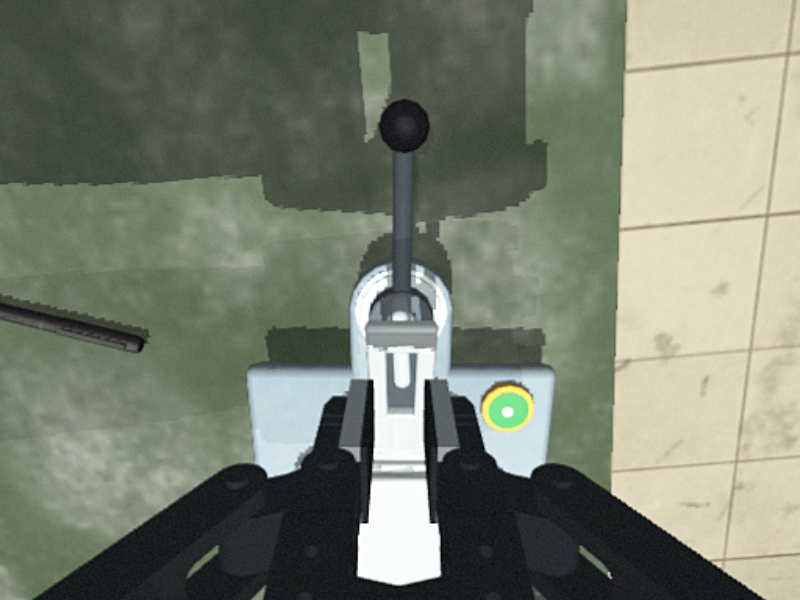

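The keeper is about 27° up, with its bar at (400,335), and the slot is aligned with the head at (403,370). I'll move outward over the bar and press down.

Request:
apply_moves([
  [[0.22, -0.06, 0, 0, 0, 0, 15], [0.22, 0, 0, 0, 0, 0, 15], [0, 0, 0.4, 0, 0, 0, 15], [0, 0, 0.4, 0, 0, 0, 15], [0, 0, 0.3, 0, 0, 0, 15]],
])

```text
time_s: 5.67
ee_pos: [0.5334, 0.1008, 0.1088]
tcp_rot: [[0.099, 0.995, -0.0], [0.995, -0.099, 0.002], [0.002, -0.0, -1.0]]
force: [1.2, 0.0, 0.1]
gripper_width: 0.015
gripper_force: 0.4
```

Request:
apply_moves([
  [[0, 0, 0.15, 0, 0, 0, 15], [0, 0, 0.1, 0, 0, 0, 15], [0, 0, 0.1, 0, 0, 0, 15], [0, 0, 0.05, 0, 0, 0, 15], [0, 0, 0, 0, 0, 0, 15]],
])

```text
time_s: 6.08
ee_pos: [0.5337, 0.0991, 0.0939]
tcp_rot: [[0.1, 0.995, -0.0], [0.995, -0.1, -0.0], [-0.0, -0.0, -1.0]]
force: [0.1, 0.3, 0.0]
gripper_width: 0.015
gripper_force: 0.0
```

Request:
apply_moves([
  [[0, 0, 0.08, 0, 0, 0, 15], [0, 0, 0.08, 0, 0, 0, 15], [0, 0, 0, 0, 0, 0, 15]],
])

```text
time_s: 6.33
ee_pos: [0.5336, 0.0991, 0.0874]
tcp_rot: [[0.1, 0.995, -0.0], [0.995, -0.1, -0.0], [-0.0, -0.0, -1.0]]
force: [-0.0, 0.1, 0.8]
gripper_width: 0.0153
gripper_force: 0.1
```

Run:
```python
from h import *
np.set_printoptions(suppress=True,precision=4)
d=cam("wrist");cv2.imwrite("pics/w4.png",cv2.resize(d["frame"],(800,600)))
st=env.state();print(s_of(st["ee_pos"]),st["force"])
S=s_of(d["W"])
for x in(-.04,-.03,-.01,.01,.03,.05):
    m=(abs(abs(S[...,1])-.009)<.003)&(abs(S[...,0]-x)<.003)&(S[...,2]>.03)&(S[...,2]<.12);print(x,m.sum(),np.percentile(S[m][:,2],[10,50,90]) if m.any() else 0)
```

```text
[-0.0336 -0.0016  0.0875] [ 0.9522 -0.6978  0.3661]
-0.04 131 [0.0942 0.0958 0.112 ]
-0.03 179 [0.0326 0.0912 0.1078]
-0.01 72 [0.0877 0.0884 0.0893]
0.01 121 [0.083  0.0854 0.0862]
0.03 170 [0.0397 0.0827 0.0834]
0.05 144 [0.079  0.0798 0.0805]
```

View pics/w4.png

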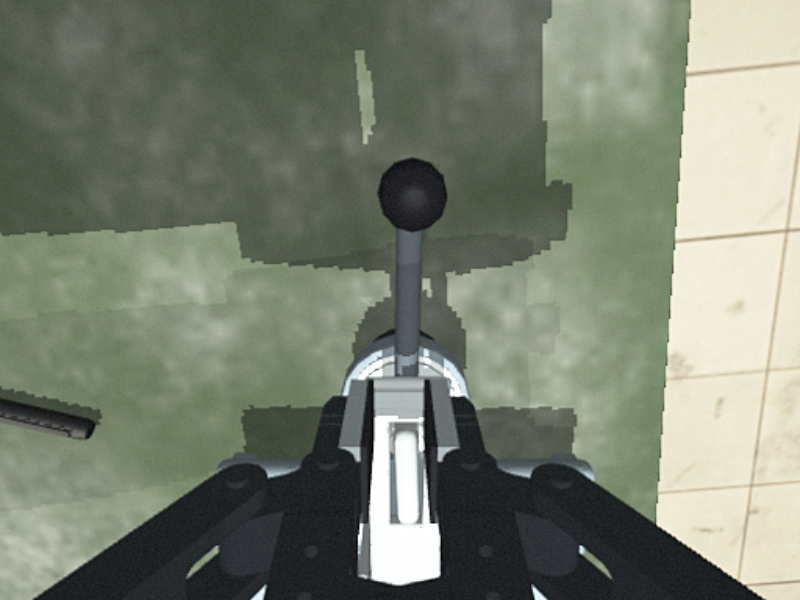

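The keeper is now about 8° up with the head inside the slot at (407,470). I'll press further.

Request:
apply_moves([
  [[0, 0.03, 0.08, 0, 0, 0, 15], [0, 0, 0.08, 0, 0, 0, 15], [0, 0, 0, 0, 0, 0, 15]],
])

```text
time_s: 6.63
ee_pos: [0.5346, 0.0991, 0.0806]
tcp_rot: [[0.1, 0.995, -0.001], [0.995, -0.1, -0.0], [-0.0, -0.001, -1.0]]
force: [0.4, 0.5, -0.4]
gripper_width: 0.0147
gripper_force: 0.1
```

Request:
apply_moves([
  [[0, 0, 0.08, 0, 0, 0, 15], [0, 0, 0, 0, 0, 0, 15]],
])

```text
time_s: 6.8
ee_pos: [0.5346, 0.0991, 0.0775]
tcp_rot: [[0.1, 0.995, -0.001], [0.995, -0.1, -0.0], [-0.0, -0.001, -1.0]]
force: [-0.3, -0.1, -0.0]
gripper_width: 0.0149
gripper_force: 0.0
```

```bash
cat > k.py <<'E'
from h import *
np.set_printoptions(suppress=True,precision=4)
d=cam("wrist");np.savez("w.npz",W=d["W"]);cv2.imwrite("pics/w_last.png",cv2.resize(d["frame"],(800,600)))
st=env.state();print(s_of(st["ee_pos"]),st["force"],st["joint_positions"].round(1))
S=s_of(d["W"])
for x in(-.03,-.01,.01,.03,.05):
    m=(abs(abs(S[...,1])-.009)<.003)&(abs(S[...,0]-x)<.003)&(S[...,2]>.06)&(S[...,2]<.1);print(x,m.sum(),np.percentile(S[m][:,2],[10,50,90]) if m.any() else 0)
E
python3 k.py
```

```text
[-0.0337 -0.0006  0.0777] [ 0.5409 -0.5806  0.2127] [ -0.2   9.5 114.8  -0.   55.7   5.5]
-0.03 116 [0.0821 0.0828 0.0972]
-0.01 90 [0.0793 0.0815 0.0822]
0.01 122 [0.08   0.0807 0.0813]
0.03 171 [0.0792 0.0799 0.0804]
0.05 0 0
```

Request:
apply_moves([
  [[0, 0, 0.06, 0, 0, 0, 15], [0, 0, 0.06, 0, 0, 0, 15], [0, 0, 0, 0, 0, 0, 15]],
])

```text
time_s: 7.1
ee_pos: [0.5347, 0.0991, 0.0728]
tcp_rot: [[0.1, 0.995, -0.001], [0.995, -0.1, -0.0], [-0.0, -0.001, -1.0]]
force: [0.5, -0.6, -0.6]
gripper_width: 0.0152
gripper_force: 0.1
```

Request:
apply_moves([
  [[0, 0, 0.06, 0, 0, 0, 15], [0, 0, 0, 0, 0, 0, 15]],
])

```text
time_s: 7.27
ee_pos: [0.5353, 0.0989, 0.0719]
tcp_rot: [[0.099, 0.995, -0.0], [0.995, -0.099, -0.001], [-0.001, -0.0, -1.0]]
force: [-1.7, -0.3, 6.6]
gripper_width: 0.015
gripper_force: 2.5
```

Request:
apply_moves([
  [[0, 0, 0.06, 0, 0, 0, 15], [0, 0, 0.04, 0, 0, 0, 15], [0, 0, 0, 0, 0, 0, 15]],
])

```text
time_s: 7.52
ee_pos: [0.5361, 0.0985, 0.0706]
tcp_rot: [[0.099, 0.995, 0.0], [0.995, -0.099, -0.002], [-0.002, 0.001, -1.0]]
force: [-7.1, -2.9, 16.9]
gripper_width: 0.015
gripper_force: 7.7
```

```bash
python3 k.py
```

```text
[-0.0332  0.0009  0.0706] [-6.9768 -1.9931 17.2612] [ -0.2  10.3 114.8  -0.1  54.9   5.5]
-0.03 137 [0.077  0.0781 0.0988]
-0.01 88 [0.0771 0.0778 0.0784]
0.01 139 [0.077  0.078  0.0787]
0.03 187 [0.0776 0.0782 0.0789]
0.05 0 0
```

Request:
apply_moves([
  [[0, 0, -0.3, 0, 0, 0, 15], [0, 0, -0.6, 0, 0, 0, 15], [0, 0, -0.5, 0, 0, 0, 15], [0, 0, 0, 0, 0, 0, 15]],
])

```text
time_s: 7.9
ee_pos: [0.5381, 0.0992, 0.1276]
tcp_rot: [[0.099, 0.995, 0.009], [0.995, -0.099, 0.0], [0.001, 0.009, -1.0]]
force: [0.4, 0.3, 1.1]
gripper_width: 0.0149
gripper_force: 0.0
```

```bash
cat >> k.py <<'E'
T=s_of(st["ee_pos"])
for u,v in((350,395),(352,410),(352,440),(445,395),(445,410),(445,440)):print(u,v,S[int(v*.64),int(u*.64)]-T)
k=(S[...,2]>.085)&(S[...,2]<.105)&(S[...,0]<-.06)&(S[...,0]>-.12)&(abs(S[...,1])<.11);K=S[k];print("knob",len(K),K.mean(0) if len(K) else 0,K.min(0),K.max(0))
h=(S[...,2]>.085)&(S[...,2]<.1)&(abs(S[...,0])<.022)&(abs(S[...,1])<.012);H=S[h];print("head",len(H),H.mean(0),np.polyfit(H[:,0],H[:,1],1))
E
python3 k.py
```

```text
[-0.034   0.0017  0.1255] [0.654  0.1636 0.0275] [ -0.2   5.8 113.3   0.   60.6   5.5]
-0.03 161 [0.0778 0.0786 0.0793]
-0.01 86 [0.077  0.0783 0.079 ]
0.01 75 [0.0775 0.0784 0.079 ]
0.03 90 [0.0777 0.0784 0.0792]
0.05 101 [0.0778 0.0784 0.0793]
350 395 [-0.0117 -0.0122  0.0241]
352 410 [-0.0118 -0.0111  0.0326]
352 440 [-0.0122 -0.01    0.0468]
445 395 [-0.0115  0.0139  0.0243]
445 410 [-0.0115  0.0131  0.0325]
445 440 [-0.0122  0.0118  0.0472]
knob 979 [-0.0974  0.0026  0.094 ] [-0.1062 -0.007   0.085 ] [-0.0872  0.0121  0.0987]
head 637 [-0.0038  0.0009  0.0903] [0.0283 0.001 ]
```

View pics/w_last.png

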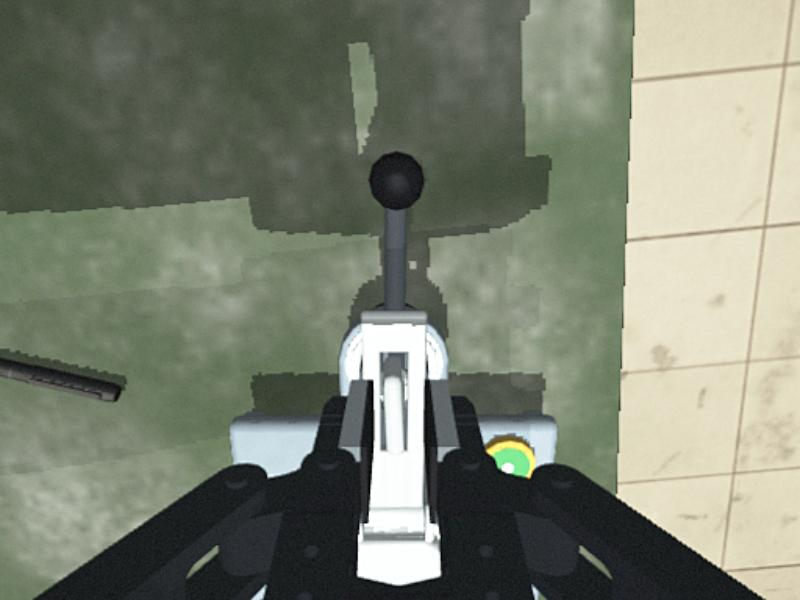

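The keeper is level, with its bar at (394,340), and the slot holds the head at (394,400). The knob is at (397,180). Next I'll go over the knob, open the fingers and descend.

Request:
apply_moves([
  [[0.5, 0.02, 0, 0, 0, 0, 45], [0.5, 0, 0, 0, 0, 0, 45], [0.53, 0, 0, 0, 0, 0, 45], [0, 0, 0, 0, 0, 0, 45], [0, 0, 0.3, 0, 0, 0, 45]],
])

```text
time_s: 8.37
ee_pos: [0.5428, 0.1607, 0.1115]
tcp_rot: [[0.098, 0.995, 0.003], [0.995, -0.098, 0.0], [0.0, 0.003, -1.0]]
force: [0.8, -0.2, -0.3]
gripper_width: 0.0448
gripper_force: 0.0
```

Request:
apply_moves([
  [[0, 0, 0.4, 0, 0, 0, 45], [0, 0, 0.4, 0, 0, 0, 45], [0, 0, 0.4, 0, 0, 0, 45], [0, 0, 0.25, 0, 0, 0, 45], [0, 0, 0, 0, 0, 0, 45]],
])

```text
time_s: 8.78
ee_pos: [0.5388, 0.1588, 0.0487]
tcp_rot: [[0.1, 0.995, -0.007], [0.995, -0.1, -0.001], [-0.002, -0.007, -1.0]]
force: [0.6, 0.9, -0.6]
gripper_width: 0.0451
gripper_force: 0.0
```

```bash
python3 k.py; python3 -c "
from bench import env;print(env.nose_length,env.state()['gripper_width'])"
```

```text
[-0.0939 -0.0009  0.0505] [ 0.9613 -0.1674  0.6361] [  6.1  14.3 112.5  -0.   53.5  11.9]
-0.03 0 0
-0.01 0 0
0.01 0 0
0.03 0 0
0.05 0 0
350 395 [ 0.0302 -0.0227 -0.0536]
352 410 [ 0.0386 -0.0224 -0.0547]
352 440 [ 0.0537 -0.0229 -0.0544]
445 395 [ 0.0306  0.0181 -0.0541]
445 410 [-0.008   0.0116  0.0234]
445 440 [-0.0088  0.0105  0.0387]
knob 5084 [-0.1003  0.0005  0.0945] [-0.1084 -0.046   0.085 ] [-0.0827  0.0471  0.105 ]
0.014 0.04508633618569734k.py:11: RuntimeWarning: Mean of empty slice.
  h=(S[...,2]>.085)&(S[...,2]<.1)&(abs(S[...,0])<.022)&(abs(S[...,1])<.012);H=S[h];print("head",len(H),H.mean(0),np.polyfit(H[:,0],H[:,1],1))
  ret = um.true_divide(
Traceback (most recent call last):
  File "k.py", line 11, in <module>
    h=(S[...,2]>.085)&(S[...,2]<.1)&(abs(S[...,0])<.022)&(abs(S[...,1])<.012);H=S[h];print("head",len(H),H.mean(0),np.polyfit(H[:,0],H[:,1],1))
                                                                                                                   ~~~~~~~~~~^^^^^^^^^^^^^^^^^
TypeError: expected non-empty vector for x
```

View pics/w_last.png

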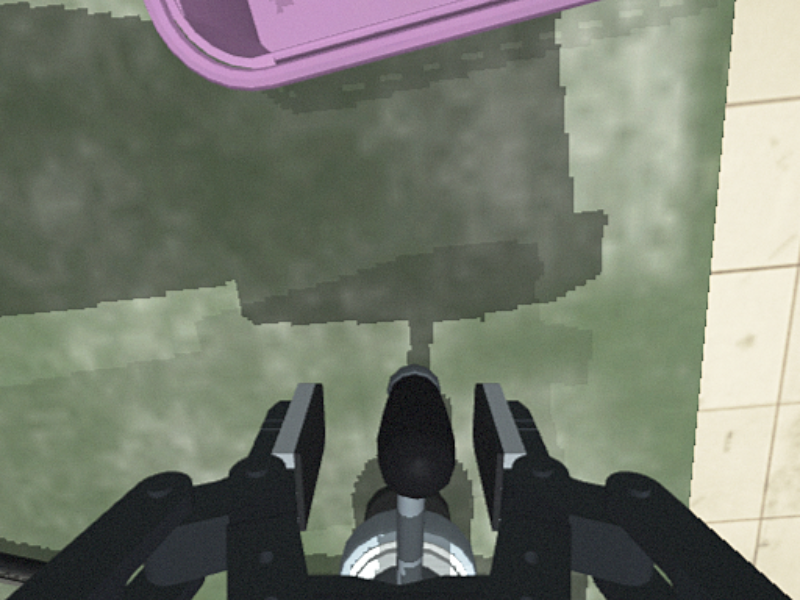

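The knob at (417,430) sits between the pads, slightly to the right of centre. I'll centre on it, close, then swing along the arc.

Request:
apply_moves([
  [[0.03, 0.08, 0, 0, 0, 0, 30], [0, 0, 0, 0, 0, 0, 12], [0, 0, 0, 0, 0, 0, 12], [0, 0, 0, 0, 0, 0, 12], [0, 0, 0, 0, 0, 0, 12]],
])

```text
time_s: 9.25
ee_pos: [0.5461, 0.1608, 0.0541]
tcp_rot: [[0.099, 0.995, 0.002], [0.995, -0.099, 0.0], [0.0, 0.002, -1.0]]
force: [-0.0, 0.1, 2.4]
gripper_width: 0.0181
gripper_force: 58.7
```

Request:
apply_moves([
  [[-0.01, 0.2, 0, 0, 0, 1, 12], [-0.01, 0.2, 0, 0, 0, 1, 12], [-0.01, 0.21, 0, 0, 0, 1, 12], [0, 0, 0, 0, 0, 0, 12]],
])

```text
time_s: 9.58
ee_pos: [0.5701, 0.1545, 0.054]
tcp_rot: [[0.355, 0.935, 0.001], [0.935, -0.355, -0.001], [-0.0, 0.002, -1.0]]
force: [-1.2, -1.0, 4.4]
gripper_width: 0.0183
gripper_force: 59.1
```

Gripped and following the arc with low force. Continuing.

Request:
apply_moves([
  [[-0.01, 0.2, 0, 0, 0, 1, 12], [-0.01, 0.21, 0, 0, 0, 1, 12], [-0.01, 0.21, 0, 0, 0, 1, 12], [-0.01, 0.21, 0, 0, 0, 1, 12], [-0.01, 0.21, 0, 0, 0, 1, 12]],
])

```text
time_s: 10.0
ee_pos: [0.6031, 0.1316, 0.0539]
tcp_rot: [[0.716, 0.699, -0.001], [0.699, -0.716, -0.002], [-0.002, 0.001, -1.0]]
force: [-2.7, -3.2, 4.8]
gripper_width: 0.0182
gripper_force: 59.1
```

Request:
apply_moves([
  [[-0.01, 0.2, 0, 0, 0, 1, 12], [-0.01, 0.21, 0, 0, 0, 1, 12], [-0.01, 0.21, 0, 0, 0, 1, 12], [-0.01, 0.21, 0, 0, 0, 1, 12], [0, 0, 0, 0, 0, 0, 12]],
])

```text
time_s: 10.42
ee_pos: [0.6215, 0.1032, 0.0538]
tcp_rot: [[0.912, 0.411, -0.002], [0.411, -0.912, -0.002], [-0.002, 0.001, -1.0]]
force: [-3.9, -2.2, 5.4]
gripper_width: 0.0182
gripper_force: 59.2
```

Run:
```python
from h import *
st=env.state();T=s_of(st["ee_pos"]);print(T,np.hypot(*T[:2]),np.arctan2(T[1],-T[0]),st["force"],st["torque"],st["joint_positions"].round(1))
```

```text
[-0.0460851   0.08549975  0.05384389] 0.0971290092071328 1.0764309958626206 [-3.88251461 -2.23294378  5.36456466] [-0.48828639  0.62326401  0.17668554] [ 3.00e-01  2.13e+01  1.03e+02 -1.00e-01  5.58e+01  6.60e+01]
```

Request:
apply_moves([
  [[-0.01, 0.21, 0, 0, 0, 1, 12], [-0.01, 0.21, 0, 0, 0, 1, 12], [-0.01, 0.21, 0, 0, 0, 1, 12], [0, 0, 0, 0, 0, 0, 12]],
])

```text
time_s: 10.75
ee_pos: [0.6281, 0.0793, 0.0539]
tcp_rot: [[0.987, 0.161, -0.003], [0.161, -0.987, -0.001], [-0.003, 0.001, -1.0]]
force: [-4.9, -1.5, 6.3]
gripper_width: 0.0179
gripper_force: 59.2
```

Request:
apply_moves([
  [[0, 0.08, 0, 0, 0, 0.4, 12], [0, 0, 0, 0, 0, 0, 12]],
])

```text
time_s: 10.92
ee_pos: [0.6284, 0.0768, 0.0538]
tcp_rot: [[0.992, 0.13, -0.003], [0.13, -0.992, -0.002], [-0.003, 0.001, -1.0]]
force: [-3.8, -2.4, 6.0]
gripper_width: 0.0181
gripper_force: 59.2
```

```bash
cat > a.py <<'E'
from h import *
st=env.state();T=s_of(st["ee_pos"]);R=st["tcp_rot"];print(T,np.hypot(*T[:2]),np.arctan2(T[1],-T[0]),"tool force",R.T@st["force"],st["torque"])
E
python3 a.py
```

```text
[-0.02040211  0.09490134  0.0538394 ] 0.0970696183644434 1.3590370906252014 tool force [-4.05421311  1.88742507 -6.03135014] [-0.39611076  0.65418431  0.30308192]
```

Request:
apply_moves([
  [[0, 0.08, 0, 0, 0, 0.4, 12], [0, 0, 0, 0, 0, 0, 12]],
])

```text
time_s: 11.08
ee_pos: [0.6287, 0.0737, 0.0538]
tcp_rot: [[0.995, 0.096, -0.003], [0.096, -0.995, -0.002], [-0.003, 0.001, -1.0]]
force: [-4.2, -2.8, 5.4]
gripper_width: 0.0186
gripper_force: 59.2
```

Request:
apply_moves([
  [[0, 0.08, 0, 0, 0, 0.4, 12], [0, 0, 0, 0, 0, 0, 12]],
])

```text
time_s: 11.25
ee_pos: [0.629, 0.0705, 0.0538]
tcp_rot: [[0.998, 0.061, -0.003], [0.061, -0.998, -0.002], [-0.003, 0.002, -1.0]]
force: [-4.9, -2.9, 6.0]
gripper_width: 0.0187
gripper_force: 59.2
```

```bash
python3 a.py
```

```text
[-0.01419821  0.09604239  0.05384663] 0.09708619956165025 1.4240266361775387 tool force [-5.11743772  2.63654115 -5.98828638] [-0.41506168  0.81111794  0.33835639]
```

Request:
apply_moves([
  [[0, 0.06, 0, 0, 0, 0.3, 12], [0, 0, 0, 0, 0, 0, 12]],
])

```text
time_s: 11.42
ee_pos: [0.629, 0.0682, 0.0538]
tcp_rot: [[0.999, 0.035, -0.003], [0.035, -0.999, -0.002], [-0.003, 0.002, -1.0]]
force: [-4.9, -2.6, 7.1]
gripper_width: 0.0183
gripper_force: 59.2
```

Request:
apply_moves([
  [[0, 0.06, 0, 0, 0, 0.3, 12], [0, 0, 0, 0, 0, 0, 12]],
])

```text
time_s: 11.58
ee_pos: [0.629, 0.0658, 0.0538]
tcp_rot: [[1.0, 0.009, -0.003], [0.009, -1.0, -0.002], [-0.003, 0.002, -1.0]]
force: [-4.9, -2.7, 6.9]
gripper_width: 0.0186
gripper_force: 59.2
```

```bash
python3 a.py; sed -i 's/^h=.*//' k.py
python3 - <<'E'
from h import *
d=cam("top");im=d["frame"][110:230,190:350];cv2.imwrite("pics/t2.png",cv2.resize(im,(800,600),interpolation=cv2.INTER_CUBIC))
E
```

```text
[-0.00959651  0.09655403  0.0537997 ] 0.09702975451794556 1.471731622407143 tool force [-4.89788414  2.64056555 -6.87674924] [-0.34612312  0.81251442  0.39592871]
```

View pics/t2.png

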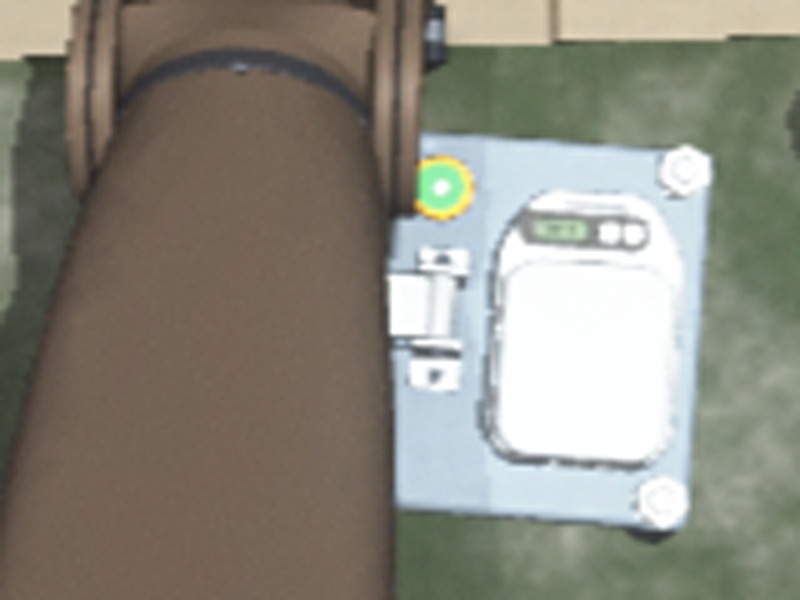

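The keeper is still level (visible at (420,305)), and the scale hasn't moved. The hard stop should come very soon, allowing for the slot play.

Request:
apply_moves([
  [[0, 0.06, 0, 0, 0, 0.2, 12], [0, 0, 0, 0, 0, 0, 12]],
])

```text
time_s: 11.8
ee_pos: [0.6291, 0.0644, 0.0538]
tcp_rot: [[1.0, -0.008, -0.003], [-0.008, -1.0, 0.0], [-0.003, -0.0, -1.0]]
force: [-6.3, 0.3, 6.1]
gripper_width: 0.0186
gripper_force: 59.2
```

```bash
python3 a.py
python3 - <<'E'
from h import *
np.set_printoptions(suppress=True,precision=4)
for n in("wrist","top","scene"):
    S=s_of(cam(n)["W"]);m=(abs(S[...,0])<.03)&(abs(S[...,1])<.016)&(S[...,2]>.07)&(S[...,2]<.1);H=S[m]
    h=H[(H[:,2]>.087)];print(n,len(H),len(h), np.polyfit(h[:,0],h[:,1],1) if len(h)>20 else 0)
E
```

```text
[-0.0081143   0.09673252  0.0538106 ] 0.09707225564681499 1.4871084012418645 tool force [-6.28380902 -0.22672557 -6.07506652] [0.02378841 0.79130752 0.48382651]
wrist 0 0 0
top 0 0 0
scene 95 18 0
```

Request:
apply_moves([
  [[0, 0.05, 0, 0, 0, 0, 12], [0, 0, 0, 0, 0, 0, 12]],
])

```text
time_s: 12.12
ee_pos: [0.629, 0.0636, 0.0538]
tcp_rot: [[1.0, -0.009, -0.003], [-0.009, -1.0, 0.002], [-0.003, -0.002, -1.0]]
force: [-3.7, 3.0, 7.5]
gripper_width: 0.0181
gripper_force: 59.2
```

Request:
apply_moves([
  [[0, 0.05, 0, 0, 0, 0, 12], [0, 0, 0, 0, 0, 0, 12]],
])

```text
time_s: 12.28
ee_pos: [0.6291, 0.0628, 0.0538]
tcp_rot: [[1.0, -0.01, -0.002], [-0.01, -1.0, 0.005], [-0.003, -0.005, -1.0]]
force: [-4.3, 6.1, 5.6]
gripper_width: 0.0186
gripper_force: 59.2
```

```bash
python3 a.py
```

```text
[-0.00659065  0.09686378  0.0537773 ] 0.09708773597279236 1.5028606692632598 tool force [-4.35901029 -6.12094829 -5.54224372] [0.9609138  0.6488797  0.25933683]
```

Request:
apply_moves([
  [[0, 0.08, 0, 0, 0, 0, 12], [0, 0, 0, 0, 0, 0, 12]],
])

```text
time_s: 12.45
ee_pos: [0.629, 0.0614, 0.0538]
tcp_rot: [[1.0, -0.012, -0.002], [-0.012, -1.0, 0.008], [-0.002, -0.008, -1.0]]
force: [-3.9, 11.1, 6.4]
gripper_width: 0.0181
gripper_force: 59.5
```

Request:
apply_moves([
  [[0, 0.08, 0, 0, 0, 0, 12], [0, 0, 0, 0, 0, 0, 12]],
])

```text
time_s: 12.62
ee_pos: [0.629, 0.0602, 0.0537]
tcp_rot: [[1.0, -0.013, -0.002], [-0.013, -1.0, 0.012], [-0.002, -0.012, -1.0]]
force: [-3.2, 16.7, 5.9]
gripper_width: 0.0179
gripper_force: 59.8
```

```bash
python3 a.py
```

```text
[-0.00393428  0.09705217  0.0537499 ] 0.0971318793501357 1.530280715650685 tool force [ -3.41211424 -16.77016553  -5.66208602] [ 2.58514008  0.46683394 -0.18007191]
```

The stop is reached: 17 N tangential, with only elastic give. I'll relax, release and lift.

Request:
apply_moves([
  [[0, -0.15, 0, 0, 0, 0, 12], [0, 0, 0, 0, 0, 0, 40], [0, 0, 0, 0, 0, 0, 40], [0, 0, 0, 0, 0, 0, 40], [0, 0, 0, 0, 0, 0, 40]],
])

```text
time_s: 13.03
ee_pos: [0.6302, 0.0592, 0.0527]
tcp_rot: [[1.0, -0.012, -0.0], [-0.012, -1.0, -0.0], [-0.0, 0.0, -1.0]]
force: [0.1, -0.9, -0.2]
gripper_width: 0.0398
gripper_force: 0.0
```

Request:
apply_moves([
  [[0, 0, -0.4, 0, 0, 0, 40], [0, 0, -0.7, 0, 0, 0, 40], [0, 0, -0.9, 0, 0, 0, 40], [0, 0, -0.9, 0, 0, 0, 40], [0, 0, -0.5, 0, 0, 0, 40]],
])

```text
time_s: 13.45
ee_pos: [0.6322, 0.0588, 0.1938]
tcp_rot: [[1.0, -0.013, 0.006], [-0.013, -1.0, -0.0], [0.006, 0.0, -1.0]]
force: [0.9, -0.6, 0.3]
gripper_width: 0.0403
gripper_force: 0.0
```

Request:
apply_moves([
  [[-0.5, -0.8, 0, 0, 0, 0, 40], [-0.5, -0.8, 0, 0, 0, 0, 40], [-0.5, -0.8, 0, 0, 0, 0, 40], [-0.5, -0.8, 0, 0, 0, 0, 40], [0, 0, 0, 0, 0, 0, 40]],
])

```text
time_s: 13.87
ee_pos: [0.5486, 0.1926, 0.1886]
tcp_rot: [[1.0, -0.008, -0.002], [-0.008, -1.0, 0.002], [-0.002, -0.002, -1.0]]
force: [0.7, -0.9, -0.1]
gripper_width: 0.0398
gripper_force: 0.0
```

Request:
apply_moves([
  [[0, -0.9, 0, 0, 0, 0, 40], [0, -0.9, 0, 0, 0, 0, 40], [0, -0.9, 0, 0, 0, 0, 40], [0, -0.9, 0, 0, 0, 0, 40], [0, 0, 0, 0, 0, 0, 40]],
])

```text
time_s: 14.28
ee_pos: [0.5535, 0.3371, 0.1888]
tcp_rot: [[1.0, -0.008, 0.001], [-0.008, -1.0, 0.003], [0.001, -0.003, -1.0]]
force: [-0.5, -1.2, 0.5]
gripper_width: 0.0403
gripper_force: 0.0
```

```bash
cat > c.py <<'E'
from h import *
np.set_printoptions(suppress=True,precision=4)
W=cam("top")["W"];S=s_of(W)
def show(n,m):
    K=S[m];print(n,len(K),K.mean(0) if len(K) else 0);return K
K=show("knob",(S[...,2]>.07)&(S[...,2]<.11)&(abs(np.hypot(S[...,0],S[...,1])-.095)<.02)&(S[...,0]<.03)&(S[...,1]>.05))
if len(K):print("q",np.arctan2(K[:,1].mean(),-K[:,0].mean()))
for x in(-.035,-.03,0,.03,.045):
    m=(abs(abs(S[...,1])-.009)<.004)&(abs(S[...,0]-x)<.004)&(S[...,2]>.045)&(S[...,2]<.12);show(f"keeper {x}",m)
m=(S[...,2]>.084)&(S[...,2]<.1)&(abs(S[...,0])<.022)&(abs(S[...,1])<.01);H=show("head",m)
if len(H)>5:print(np.polyfit(H[:,0],H[:,1],1))
E
python3 c.py
```

```text
knob 75 [-0.0103  0.0926  0.0922]
q 1.4598612377535165
keeper -0.035 25 [-0.0349 -0.002   0.0785]
keeper -0.03 30 [-0.03   -0.0004  0.0783]
keeper 0 29 [ 0.0003 -0.0031  0.0751]
keeper 0.03 29 [ 0.03   -0.0007  0.079 ]
keeper 0.045 23 [ 0.0449 -0.0007  0.0795]
head 64 [-0.0011  0.0002  0.0909]
[-0.1035  0.0001]
```

```bash
python3 -c "
from bench import ticket;print(ticket.finish_job())"
```

```text
the job is handed in; nothing more can be done
None
```

I flipped the keeper fully down over the screw head, then swung the jam nut clockwise to its hard stop (about 1.36 measured, 1.35 is tight), and handed the job in at about 14 s; the screw ended about 0.10 rad clockwise, at the limit of its play in the slot, and the arm kept clear of the scale, vial and pot, though I did not re-measure them at the end.

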